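Time the drive unit and close it with its top plate

ROBOT

A 6-joint arm with a two-finger parallel gripper is mounted at the origin on the work surface. World frame = base frame: x ahead of the robot, y to its left, z up, the work surface at z = 0. Lengths are in m, angles in rad, forces in N, time in s.
With the tool pointing down it reaches from about 0.275 to 0.75 m from the base axis. Payload 10.2 kg.
Tool frame: the origin (TCP) lies at the centre of the arm's flange, where the gripper is bolted on; the fingertips stand 166 mm ahead of it and the grasp point (between the pads) lies 147 mm ahead of it; z points along the fingers, y is the direction in which the jaws open and shut (so a half turn about z gives the same grasp; the last joint's range is limited). The gripper opens to 88 mm and grips with 3 to 60 N. Pads are 18 mm wide; open, the fingers measure 123 mm over their backs; the gripper's body (75 mm by 187 mm) begins 45 mm behind the grasp point.
Start: joints at [-1.488, 0.313, 1.498, -0, 1.331, -0.223], TCP at [0.158, -0.501, 0.405] pointing down, gripper open.
Joint ranges: [-2.94, 2.94], [-0.97, 2.17], [0.19, 2.56], [-1.23, 4.37], [0.02, 3.11], [-2.88, 2.88]. Speed limits (rad/s): [2.39, 2.39, 3.01, 3.14, 3.14, 3.14].

INTERFACE

Orientations are given as a 3x3 rotation matrix whose columns are the frame's x, y, z axes.
In Python, from bench import get_state, snapshot, calibration, sign_off gives the robot as it stands.
- The arm moves only by the tool step_arm, never from a script. Its arguments are lists of equal length, an entry for each row: "claw": the closure, from 0 (fully open) to 1 (shut); "offset": the shift along the tool's x, y, z in mm, a list of three; "spin": the turn about the tool's z in rad. In form: {"claw": [claw, ...], "offset": [[x, y, z], ...], "spin": [spin, ...]}. A call has 1 to 10 rows; each row shifts and turns the commanded pose from where the row before left it, along the tool's axes as they then stand; what a row does not reach is not made up. A row lasts 1/8 s, in which the tool goes at most 62.5 mm and 10.7 degrees, less where a joint would pass 70% of its speed; a pose out of reach is approached as far as the arm can. A call is refused whole if a number of a shift passes 62.5 or a number of a turn 0.188, either way. A call with a gripper value outside its range is refused whole. The fingers move at their own pace and stop on an object; the grip force is fixed at half the most. Time passes only in rows, so rows that do not move let the fingers close. It gives the time, the measured TCP pose, the force and the opening at its end, in the units of the state.
- get_state(): the state, without advancing time (a new reading comes with each control period).
- snapshot(name): name is "scene" or "side" or "wrist"; returns (picture, depth): 420x560x3 uint8, blue, green, red; 420x560 float32, m along the optical axis (not along the pixel's ray), 0 where there is no reading.
- calibration(name): a dict with "fx", "fy", "cx", "cy" (pixels), "cam_to_world" (4x4, takes a point from camera to world coordinates). Camera axes: x right, y down, z forward; pixel columns grow to the right and rows downward; lengths in m; the calibration is good to about 2 mm. A picture is of the moment at which its call begins: read the wrist's pose just before it. calibration takes no time and is no camera call; for the wrist camera it gives the pose at the moment of the call.
- sign_off(): hands the job in, once; it reports no verdict.
The state is a dict: "time_s": time; "q": joint angles; "qd": joint speeds; "joint_torque": joint torques, N m; "ee_pos": TCP position; "eef_rot": TCP orientation; "force": force on the tool from outside, world axes, zero at the start; "ft_torque": the same for the moment, N m; "finger_gap": finger opening in m.
Only numpy, scipy, OpenCV 4.12 (cv2) and the standard library are available. Lean on these libraries where they do the work, as an engineer would, in place of code of your own. Each camera call takes 0.05 s, during which the arm holds its last target. There are 200 camera calls.

TASK

Turn the toothed pulley of the drive unit until its engraved line faces the fixed pointer. Then take the top plate, which has a grip bar, from the sloped rack, bring it level, and lower it gently, kept level, over the two guide pins until it is fully home on both collars, without upsetting the pulley; let go of it there. Leave everything else on the bench where it is.

Things in the scene. Friction and masses are not known exactly. Their poses are not given: they have to be found in the camera images.
- drive_base: Drive unit, fixed: grey base plate 120 x 210 x 16 mm (x, y, z) on the bench, carrying a pulley at its centre, two collars with guide pins at y = +-80 mm and a pointer. Origin: centre of its underside; z up; its -x side faces the robot, turned up to 0.3 rad. It may stand on the robot's left or right.
- pin_a (a point): Top of the collar round the guide pin at drive_base y = +80 mm, x = 0: dark collar 24 mm in diameter, flat top 56 mm above the bench. The steel pin is 14 mm in diameter, straight up to 76 mm above the bench, then a tapered nose (6 mm across at its tip) to 84 mm.
- pin_b (a point): The same for the guide pin at drive_base y = -80 mm.
- pulley (a joint): Turn of the pulley about its upright axis (through the drive_base origin), rad: 0 when its line faces the pointer, positive counter-clockwise from above; stops only at +-3.1. Aluminium toothed pulley, 62 mm in diameter over its teeth, from 20 to 50 mm above the bench. Friction (0.06 N m) keeps it where it is left. The seated plate clears it by 6 mm.
- mark (a point): Outer end of the engraved dark line on the pulley's top, 28 mm from the pulley's axis, 50 mm above the bench; the line is 5 mm wide, runs from the hub to the rim and on down the rim. Turns with the pulley: its -x axis points outward along the line.
- pointer (a point): Tip of the fixed pointer, a low dark arrow-head on the base plate (its top 24 mm above the bench), 35 mm from the pulley's axis on the drive_base's -x side; axes as drive_base.
- rack: Fixed sheet-steel sloped rack, 120 x 220 mm on the bench, 93 mm high. Origin: centre of its underside; z up. Its board rises towards its +x (away from the robot) at 35 degrees about its y axis, 56 mm above the bench over the origin; a lip along the low edge, 8 mm above the board, holds the plate. On the robot's left or right, turned up to 0.3 rad.
- top_plate: Loose aluminium plate 100 x 200 x 10 mm (x, y, z), about 0.55 kg, two 16 mm through holes at x = 0, y = +-80 mm. Origin: centre of its underside; z out of its upper face. Starts on the rack's board: y parallel to the rack's y, z leaning 35 degrees from vertical to the rack's -x. Fits either way round; home, its underside is 56 mm above the bench.
- grip_bar (a point): Centre of the upper end of the grip bar on the top plate, 42 mm above the plate's underside: an upright dark bar, 14 mm thick (plate x), 70 mm long (plate y), 32 mm high, centred on the upper face; axes as top_plate.
- screwdriver: Bystander: loose screwdriver lying on the bench. Leave it.
- grease_can: Bystander: loose plain can, 60 mm in diameter, 65 mm high; origin under its centre. Leave it.
- wrench: Bystander: loose wrench lying on the bench. Leave it.
- tape_roll: Bystander: loose cardboard roll, 90 mm in diameter, 25 mm high; origin under its centre. Leave it.
- bearing: Bystander: loose steel bearing ring, 52 mm in diameter, 15 mm high; origin under its centre. Leave it.
- screw_tray: Bystander: grey divided tray 110 x 150 x 35 mm; origin under its centre. Leave it.
- cleaner: Bystander: white bottle 64 mm in diameter, 170 mm high; origin under its centre. Leave it.

How it is judged:
On the way, in this order (a step that is already met when the one before it is completed fails the run):
1. the pulley's line faces the pointer (within 0.12 rad) and the pulley rests (value of joint pulley between -0.12 and 0.12 rad and velocity of joint pulley between -0.1 and 0.1 rad/s), for 0.2 s.
2. the top plate, held by the fingers, is level (within 0.1 rad) with both pins in its holes, 4 to 26 mm above home (z of top_plate in the frame of drive_base between 0.06 and 0.082 m and angle between top_plate's own z axis and vertical below 0.1 rad and contact force between the fingers and top_plate above 1 N and horizontal distance between top_plate and drive_base below 0.006 m and angle between the y axis of top_plate and the y axis of drive_base, either way round below 0.08 rad), for 0.1 s.
At the end, for the whole second after the job is handed in: The top plate lies released and at rest, home on both collars (underside within 2.5 mm of their tops, tilt under 0.03 rad, centred within 4 mm and 0.05 rad on the pins, either way round), and the pulley's line still faces the pointer within 0.12 rad (horizontal distance between top_plate and drive_base below 0.004 m and angle between the y axis of top_plate and the y axis of drive_base, either way round below 0.05 rad and z of top_plate in the frame of drive_base between 0.053 and 0.0585 m and angle between top_plate's own z axis and vertical below 0.03 rad and linear speed of top_plate below 0.01 m/s and value of joint pulley between -0.12 and 0.12 rad and velocity of joint pulley between -0.05 and 0.05 rad/s); the robot touches nothing.
It fails at once if the top plate is tipped more than 0.16 rad while it is down on the pins (horizontal distance between top_plate and drive_base below 0.02 m and z of top_plate in the frame of drive_base below 0.08 m and angle between top_plate's own z axis and vertical above 0.16 rad).
It fails at once if the top plate is dropped down the pins (faster than 0.35 m/s) (horizontal distance between top_plate and drive_base below 0.02 m and z of top_plate in the frame of drive_base below 0.08 m and linear speed of top_plate above 0.35 m/s).
It fails at once if the top plate is forced onto the drive unit with more than 70 N (contact force between top_plate and drive_base above 70 N).
It fails at once if a bystander is moved more than 25 mm (distance of any of screwdriver, grease_can, wrench, tape_roll, bearing, screw_tray, cleaner from where it was at the start of the episode above 0.025 m).
It also fails if it takes over 59 s, if anything falls off the work surface, if the arm or the gripper's body presses on something with over 40 N, if the wrist force passes 120 N, or if a joint passes its speed limit or range.

## Working session

There is one attempt and no reset: what is moved stays moved. The work goes in short steps, Python scripts to look and compute and a tool call to move; the robot and the scene stay as the last step left them, time stands still between calls to the robot, and variables do not carry over. Pictures are saved under pics/ and viewed, about 8 in all and at most 12, crops included, and the job is handed in when it is done.

Besides the shell and the picture viewer there is one more tool, called after "Request:" in YAML: its name, and indented under it one key for each argument. step_arm: Moves the arm, as the interface text tells. Its arguments: {"type":"object","properties":{"claw":{"type":"array"},"offset":{"type":"array"},"spin":{"type":"array"}},"required":["claw","offset","spin"]}

```bash
ls; mkdir -p pics; python3 - <<'E'
from bench import *
import cv2,numpy as np
for n in("scene","side"):
    p,d=snapshot(n);cv2.imwrite(f"pics/{n}0.png",p);np.save(f"{n}0.npy",d);c=calibration(n);print(n,{k:np.round(v,3).tolist() for k,v in c.items()})
    np.save(f"{n}0c.npy",c,allow_pickle=True)
s=get_state();print(s["time_s"],s["ee_pos"],s["eef_rot"],s["finger_gap"])
E
```

```text
pics
scene {'fx': 494.047, 'fy': 494.047, 'cx': 276.769, 'cy': 207.8, 'cam_to_world': [[-0.879, 0.348, -0.326, 0.957], [0.477, 0.613, -0.63, 0.878], [-0.02, -0.709, -0.705, 1.08], [0.0, 0.0, 0.0, 1.0]]}
side {'fx': 421.682, 'fy': 421.682, 'cx': 279.849, 'cy': 205.192, 'cam_to_world': [[0.922, -0.284, 0.262, 0.159], [-0.386, -0.709, 0.59, -0.751], [0.018, -0.645, -0.764, 1.065], [0.0, 0.0, 0.0, 1.0]]}
0.1 [ 0.15805601 -0.50061862  0.40424478] [[ 9.53598249e-01  3.01082007e-01 -6.63916139e-05]
 [ 3.01081900e-01 -9.53597674e-01  1.07958845e-03]
 [ 2.61733767e-04 -1.04948297e-03 -9.99999415e-01]] 0.08823826436450764
```

View pics/scene0.png

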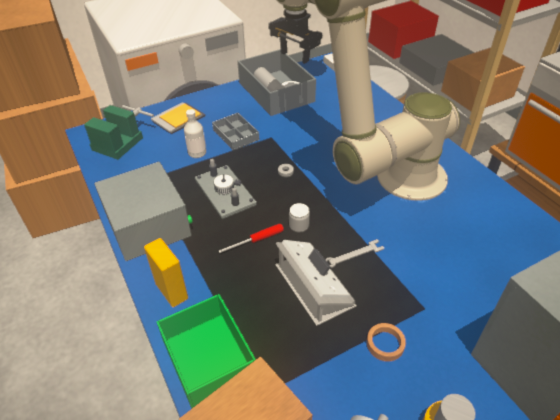

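View pics/side0.png

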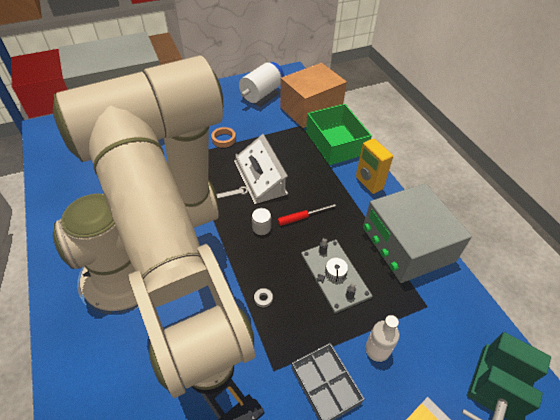

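The side view shows the drive unit at about (337,270) with the pulley line visible, and the plate on the rack at (260,168) with its dark bar. The scene view shows the unit at (224,187) and the rack at (312,278). Next I'll view enlarged crops.

```bash
cat >h.py <<'E'
import numpy as np,cv2
def load(n,k=0):
    return cv2.imread(f"pics/{n}{k}.png"),np.load(f"{n}{k}.npy"),np.load(f"{n}{k}c.npy",allow_pickle=True).item()
def ray(c,u,v):
    T=np.array(c["cam_to_world"]);return T[:3,3],T[:3,:3]@np.array([(u-c["cx"])/c["fx"],(v-c["cy"])/c["fy"],1])
def atz(c,u,v,z):
    o,r=ray(c,u,v);return o+r*(z-o[2])/r[2]
def dep(c,d,u,v):
    o,r=ray(c,u,v);return o+r*d[int(round(v)),int(round(u))]
def cloud(c,d):
    v,u=np.indices(d.shape);T=np.array(c["cam_to_world"])
    p=np.stack([(u-c["cx"])/c["fx"]*d,(v-c["cy"])/c["fy"]*d,d],-1)
    return p@T[:3,:3].T+T[:3,3]
E
python3 - <<'E'
from h import *
a,_,_=load("side");b,_,_=load("scene")
f=lambda p,u,v,w,h:cv2.resize(p[v:v+h,u:u+w],(400,300),interpolation=cv2.INTER_CUBIC)
o=np.vstack([np.hstack([f(a,287,225,100,75+15)[:300],f(b,180,150,88,66)]),np.hstack([f(a,222,125,80,90),f(b,265,230,100,100)])])
cv2.imwrite("pics/crop1.png",o)
for n,us in(("side",[(337,268),(324,247),(351,293),(260,168),(264,297),(262,216)]),("scene",[(224,187),(312,278)])):
    _,d,c=load(n)
    for u in us: print(n,u,dep(c,d,*u).round(3))
E
```

```text
side (337, 268) [ 0.565 -0.242  0.053]
side (324, 247) [ 0.563 -0.166  0.055]
side (351, 293) [ 0.565 -0.325  0.051]
side (260, 168) [0.501 0.189 0.072]
side (264, 297) [ 0.353 -0.223  0.002]
side (262, 216) [0.435 0.003 0.063]
scene (224, 187) [ 0.578 -0.209  0.046]
scene (312, 278) [0.539 0.251 0.087]
```

View pics/crop1.png

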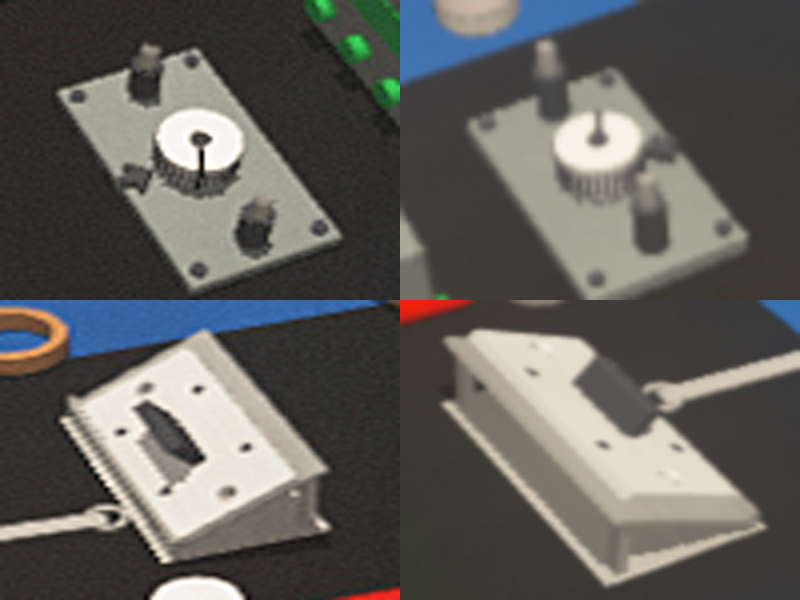

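The top row shows the pulley line pointing toward pin_b, about -y in world, so it needs roughly a quarter turn. The pointer is on the robot side. The bottom row shows the plate on the rack with the bar upright on it.

```bash
python3 - <<'E'
from h import *
for n in("side","scene"):
    p,d,c=load(n);P=cloud(c,d);hsv=cv2.cvtColor(p,cv2.COLOR_BGR2HSV)
    x,y,z=P[...,0],P[...,1],P[...,2]
    m=(d>0)&(abs(z-.016)<.006)&(hsv[...,2]>75)&(x>.47)&(x<.67)&(y<-.08)&(y>-.4)
    r=cv2.minAreaRect(P[m][:,:2].astype(np.float32)*1000);print(n,"base",m.sum(),r)
    m=(d>0)&(abs(z-.05)<.004)&(hsv[...,2]>150)&(x>.47)&(x<.67)&(y<-.08)&(y>-.4)
    print(" pulley top",m.sum(),P[m].mean(0),cv2.minEnclosingCircle(P[m][:,:2].astype(np.float32)*1000))
    m=(d>0)&(z>.035)&(z<.14)&(x>.38)&(x<.7)&(y>.06)&(y<.35)&(hsv[...,2]>150)
    Q=P[m];
    for _ in range(8):
        A=np.c_[Q[:,:2],np.ones(len(Q))];k=np.linalg.lstsq(A,Q[:,2],rcond=None)[0];e=A@k-Q[:,2];Q=Q[abs(e)<max(.002,2*e.std()*.7)]
    nrm=np.array([-k[0],-k[1],1]);nrm/=np.linalg.norm(nrm)
    print(" plate n",nrm,np.degrees(np.arccos(nrm[2])),"yaw",np.arctan2(-nrm[1],-nrm[0]),len(Q),k)
    # in-plane rectangle
    ax=np.array([-nrm[2]*nrm[0]/np.hypot(*nrm[:2]),-nrm[2]*nrm[1]/np.hypot(*nrm[:2]),np.hypot(*nrm[:2])]);ay=np.cross(nrm,ax)
    c0=Q.mean(0);r=cv2.minAreaRect(np.c_[(Q-c0)@ax,(Q-c0)@ay].astype(np.float32)*1000)
    print(" rect",r,"ctr",c0+ax*r[0][0]/1e3+ay*r[0][1]/1e3)
p,d,c=load("side")
for z,uv in((.05,(337.2,267)),(.05,(337.2,278.5)),(.024,(324,278.4)),(.084,(324.5,238.5)),(.084,(351.5,284.5))):print(uv,atz(c,*uv,z).round(4))
p,d,c=load("scene")
for z,uv in((.05,(223.5,180)),(.05,(223.5,174.5)),(.024,(235,183)),(.084,(212,159)),(.084,(234,188.5))):print(uv,atz(c,*uv,z).round(4))
E
```

```text
side base 1907 ((566.9679565429688, -235.77056884765625), (121.1734390258789, 210.77529907226562), 1.7507318258285522)
 pulley top 267 [ 0.56625672 -0.23585524  0.05027516] ((567.1129760742188, -235.889892578125), 30.158185958862305)
 plate n [-0.53308611  0.00613667  0.84603873] 32.21660093843912 yaw -0.011511083067903471 449 [ 0.63009658 -0.00725341 -0.25108117]
 rect ((9.443599700927734, 14.0936279296875), (216.0098876953125, 114.51778411865234), 89.87843322753906) ctr [0.50494772 0.21177318 0.06556217]
scene base 1215 ((570.0464477539062, -234.5450439453125), (121.74971008300781, 217.8092041015625), 1.4287075996398926)
 pulley top 175 [ 0.57119742 -0.23183148  0.05047585] ((572.082275390625, -236.20468139648438), 33.719337463378906)
 plate n [-0.47849593  0.0340296   0.87743013] 28.666101355191238 yaw -0.07099831673396217 529 [ 0.54533792 -0.03878326 -0.20388999]
 rect ((-8.75314712524414, -19.054672241210938), (120.7872085571289, 219.2909393310547), 3.943624258041382) ctr [0.51452196 0.21585533 0.06832275]
(337.2, 267) [ 0.5687 -0.2377  0.05  ]
(337.2, 278.5) [ 0.5515 -0.2705  0.05  ]
(324, 278.4) [ 0.5271 -0.2438  0.024 ]
(324.5, 238.5) [ 0.5656 -0.1568  0.084 ]
(351.5, 284.5) [ 0.5649 -0.3169  0.084 ]
(223.5, 180) [ 0.5669 -0.236   0.05  ]
(223.5, 174.5) [ 0.5561 -0.2602  0.05  ]
(235, 183) [ 0.5309 -0.2325  0.024 ]
(212, 159) [ 0.5705 -0.31    0.084 ]
(234, 188.5) [ 0.5681 -0.1486  0.084 ]
```

Request:
step_arm:
  claw: [0,0,0,0,0,0,0,0,0,0]
  offset:
    - [52,-14.5,0]
    - [52,-14.5,0]
    - [52,-14.5,0]
    - [52,-14.5,0]
    - [52,-14.5,0]
    - [52,-14.5,0]
    - [52,-14.5,0]
    - [52,-14.5,10]
    - [52,-14.5,10]
    - [0,0,0]
  spin: [0,0,0,0,0,0,0,0,0,0]

```text
time_s: 1.35
ee_pos: [0.5669, -0.2331, 0.3829]
eef_rot: [[0.952, 0.305, -0.002], [0.305, -0.952, 0.002], [-0.001, -0.002, -1.0]]
force: [-0.4, 0.3, 0.2]
finger_gap: 0.0881
```

```bash
cat >>h.py <<'E'
def grab(n,k):
    from bench import snapshot,calibration,get_state
    s=get_state();c=calibration(n);p,d=snapshot(n);cv2.imwrite(f"pics/{n}{k}.png",p);np.save(f"{n}{k}.npy",d);np.save(f"{n}{k}c.npy",c,allow_pickle=True)
    return s
E
python3 - <<'E'
from h import *
s=grab("wrist",1)
print(s["time_s"],s["q"].round(2) if hasattr(s["q"],"round") else s["q"],s["ee_pos"],s["eef_rot"])
p,d,c=load("wrist",1);print(np.array(c["cam_to_world"]).round(3))
cv2.imwrite("pics/w1.png",cv2.resize(p,(800,600)))
E
```

```text
1.35 [-0.58  0.52  1.24  0.    1.38  0.68] [ 0.56689974 -0.23312607  0.38287915] [[ 0.95238413  0.30489353 -0.00209846]
 [ 0.30489729 -0.95238356  0.00178831]
 [-0.0014533  -0.00234298 -0.9999962 ]]
[[ 0.305 -0.915 -0.263  0.635]
 [-0.952 -0.293 -0.083 -0.211]
 [-0.001  0.276 -0.961  0.363]
 [ 0.     0.     0.     1.   ]]
```

View pics/w1.png

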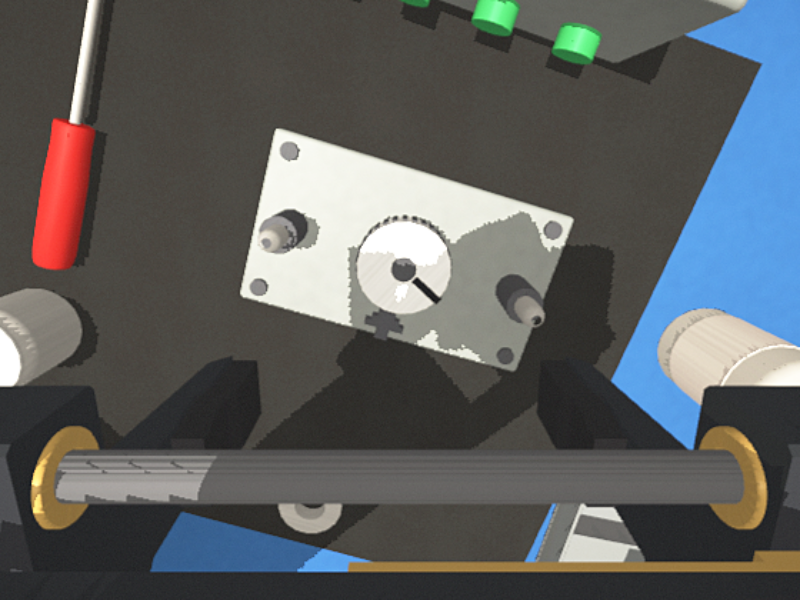

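Wrist view in 800-px scale: hub (403,269), line outer end (438,301), pin tips (266,241) and (538,321), pointer around (385,318). Base corners are at (276,129), (573,217), (517,371) and (241,297).

```bash
python3 - <<'E'
from h import *
p,d,c=load("wrist",1)
f=lambda u,v,z:atz(c,u*.7,v*.7,z)[:2]
K=np.array([f(*q,.016) for q in((276,129),(573,217),(517,371),(241,297))]);print(K.round(4),"ctr",K.mean(0))
e=K[0]-K[1]+K[3]-K[2];print("yaw",np.arctan2(-e[0],e[1]))
a,b=f(266,241,.084),f(538,321,.084);print("pins",a,b,(a+b)/2,"yaw",np.arctan2(-(a-b)[0],(a-b)[1]),np.linalg.norm(a-b))
h,m=f(403,269,.05),f(438,301,.05);l=m-h;print("hub",h,m,np.linalg.norm(l),"line ang",np.arctan2(l[1],l[0])%(2*np.pi)-np.pi)
print("ptr",f(386,314,.024))
E
```

```text
[[ 0.6243 -0.1306]
 [ 0.6306 -0.3372]
 [ 0.5127 -0.3426]
 [ 0.506  -0.1342]] ctr [ 0.56837462 -0.23614883]
yaw 0.03119602443457991
pins [ 0.56710247 -0.15538257] [ 0.56966324 -0.31697031] [ 0.56838285 -0.23617644] yaw 0.015846262375326648 0.16160802352882883
hub [ 0.56793297 -0.23538723] [ 0.55472656 -0.2633466 ] 0.03092144169715318 line ang 1.1295181654308504
ptr [ 0.52793492 -0.2359342 ]
```

Request:
step_arm:
  claw: [0,0,0,0,0,1,1,1,1,1]
  offset:
    - [0,3,45]
    - [0,0,45]
    - [0,0,45]
    - [0,0,35]
    - [0,0,19]
    - [0,0,0]
    - [0,0,0]
    - [0,0,0]
    - [0,0,0]
    - [0,0,0]
  spin: [0,0,0,0,0,0,0,0,0,0]

```text
time_s: 2.65
ee_pos: [0.5659, -0.2365, 0.197]
eef_rot: [[0.954, 0.301, -0.002], [0.301, -0.954, 0.004], [-0.0, -0.004, -1.0]]
force: [-4.9, 12.6, 8.1]
finger_gap: 0.0592
```

Request:
step_arm:
  claw: [1,1,1,1,1,1,1,1,1,1]
  offset:
    - [0,0,0]
    - [0,0,0]
    - [0,0,0]
    - [0,0,0]
    - [0,0,0]
    - [0,0,0]
    - [0,0,0]
    - [0,0,0]
    - [0,0,0]
    - [0,0,0]
  spin: [0.137,0.137,0.137,0.137,0.137,0.137,0.137,0.141,0,0]

```text
time_s: 3.9
ee_pos: [0.5663, -0.235, 0.197]
eef_rot: [[0.701, -0.713, -0.001], [-0.713, -0.701, 0.007], [-0.005, -0.004, -1.0]]
force: [-1.7, 21.8, 10.6]
finger_gap: 0.0596
```

Request:
step_arm:
  claw: [0,0,0,0,0,0,0,0,0]
  offset:
    - [0,0,0]
    - [0,0,0]
    - [0,0,0]
    - [0,0,-30]
    - [0,0,-50]
    - [0,0,-50]
    - [0,0,-50]
    - [0,0,-10]
    - [0,0,0]
  spin: [0,0,0,0,0,0,0,0,0]

```text
time_s: 5.03
ee_pos: [0.5658, -0.2383, 0.3854]
eef_rot: [[0.701, -0.713, -0.0], [-0.713, -0.701, -0.0], [0.0, 0.0, -1.0]]
force: [-0.6, -0.3, 0.1]
finger_gap: 0.088
```

```bash
python3 - <<'E'
from h import *
s=grab("wrist",2);print(s["ee_pos"],s["q"])
p,d,c=load("wrist",2)
P=cloud(c,d);m=(abs(P[...,2]-.05)<.003)&(np.hypot(P[...,0]-.568,P[...,1]+.236)<.06)
v,u=np.nonzero(m);print(u.min(),u.max(),v.min(),v.max())
cv2.imwrite("pics/w2.png",cv2.resize(p,(800,600)))
E
```

```text
[ 0.56583165 -0.23830571  0.38541792] [-5.89179021e-01  5.25036353e-01  1.23685990e+00 -7.61513268e-05
  1.37969923e+00  1.77610082e+00]
243 307 156 219
```

View pics/w2.png

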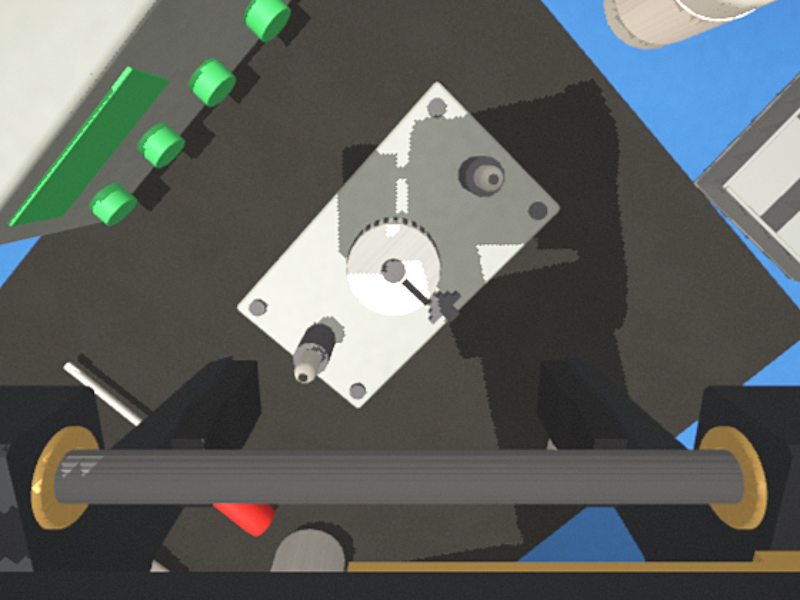

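Hub (394,271), line end (429,303), pin tips (493,180) and (304,375), base corners (436,82), (560,208), (359,408) and (238,307). The line now points at the pointer.

```bash
python3 - <<'E'
from h import *
p,d,c=load("wrist",2)
f=lambda u,v,z:atz(c,u*.7,v*.7,z)[:2]
K=np.array([f(*q,.016) for q in((436,82),(560,208),(359,408),(238,307))]);print(K.round(4),"ctr",K.mean(0))
e=K[3]-K[0]+K[2]-K[1];print("yaw",np.arctan2(-e[0],e[1]))
b,a=f(493,180,.084),f(304,375,.084);print("pins",a,b,(a+b)/2,"yaw",np.arctan2(-(a-b)[0],(a-b)[1]),np.linalg.norm(a-b))
h,m=f(394,271,.05),f(429,303,.05);l=m-h;print("hub",h,m,"line ang",np.arctan2(l[1],l[0])%(2*np.pi)-np.pi)
# line by dark pixels on top disc: fit in world
P=cloud(c,d);g=cv2.cvtColor(p,cv2.COLOR_BGR2GRAY)
v,u=np.indices(g.shape);W=np.array([atz(c,uu,vv,.05)[:2] for uu,vv in zip(u[140:235,230:320].ravel(),v[140:235,230:320].ravel())])
G=g[140:235,230:320].ravel();r=np.hypot(*(W-h).T);S=W[(r>.012)&(r<.026)&(G<90)];q=S.mean(0)-h;print(len(S),"dark line ang",np.arctan2(q[1],q[0])%(2*np.pi)-np.pi)
E
```

```text
[[ 0.6295 -0.3371]
 [ 0.5119 -0.3407]
 [ 0.5061 -0.134 ]
 [ 0.6238 -0.1317]] ctr [ 0.56783609 -0.23588778]
yaw 0.02781180449612419
pins [ 0.56631761 -0.15692301] [ 0.56950048 -0.31494473] [ 0.56790904 -0.23593387] yaw 0.020139201848197855 0.1580537759683497
hub [ 0.56727891 -0.23539222] [ 0.53614754 -0.23609062] line ang 0.022430182252768827
55 dark line ang -0.012617077374424746
```

Request:
step_arm:
  claw: [0,0,0,0,0,0,0,0,0,0]
  offset:
    - [0,0,0]
    - [0,0,0]
    - [0,0,0]
    - [0,0,0]
    - [0,0,0]
    - [-8,-56,0]
    - [-8,-56,0]
    - [-8,-56,0]
    - [-8,-56,0]
    - [-8,-56,0]
  spin: [-0.159,-0.159,-0.159,-0.159,-0.158,0,0,0,0,0]

```text
time_s: 6.32
ee_pos: [0.5254, 0.0435, 0.384]
eef_rot: [[1.0, -0.001, -0.003], [-0.001, -1.0, 0.0], [-0.003, -0.0, -1.0]]
force: [0.6, 0.3, 0.1]
finger_gap: 0.0882
```

Request:
step_arm:
  claw: [0,0,0,0,0]
  offset:
    - [-8,-56,0]
    - [-8,-56,0]
    - [-8,-56,0]
    - [0,0,0]
    - [0,0,0]
  spin: [0,0,0,0,0]

```text
time_s: 6.95
ee_pos: [0.5022, 0.2094, 0.3845]
eef_rot: [[1.0, -0.0, -0.002], [-0.0, -1.0, -0.001], [-0.002, 0.001, -1.0]]
force: [0.3, 0.5, 0.3]
finger_gap: 0.0881
```

```bash
python3 - <<'E'
from h import *
s=grab("wrist",3);print(s["time_s"],s["ee_pos"],s["eef_rot"].round(3),s["q"])
p,d,c=load("wrist",3)
cv2.imwrite("pics/w3.png",cv2.resize(p,(800,600)))
E
```

```text
6.95 [0.50216441 0.20935182 0.38446263] [[ 1.    -0.    -0.002]
 [-0.    -1.    -0.001]
 [-0.002  0.001 -1.   ]] [ 1.79617656e-01  3.71015561e-01  1.47082165e+00 -3.74936405e-04
  1.30205389e+00  1.75074464e+00]
```

View pics/w3.png

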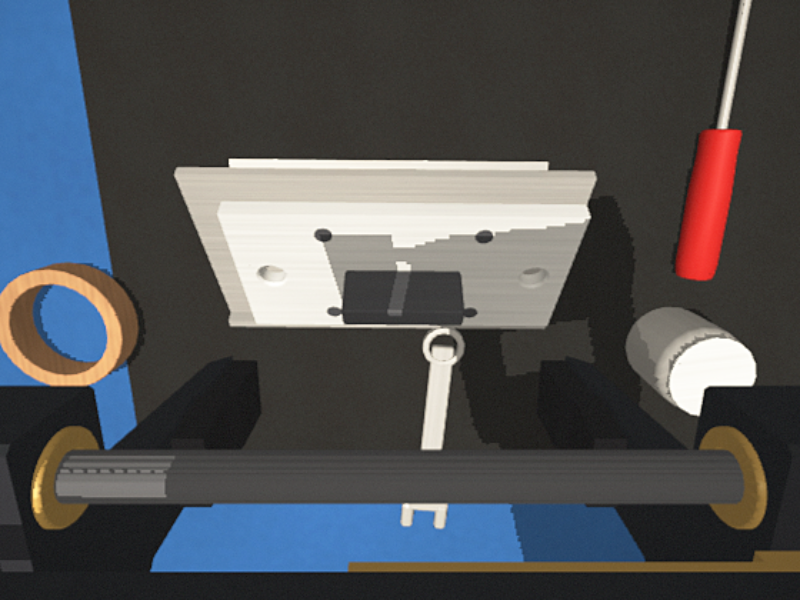

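Plate corner (219,203), holes at about (271,274) and (532,277), and the dark bar spanning (343–465, 271–324). The wrench ring is below the rack at (442,346). Next, fit the plate plane and bar from depth.

```bash
python3 - <<'E'
from h import *
p,d,c=load("wrist",3);P=cloud(c,d);g=cv2.cvtColor(p,cv2.COLOR_BGR2GRAY)
f=lambda a:tuple(int(x*.7) for x in a)
m=np.zeros(g.shape,np.uint8)
cv2.fillPoly(m,[np.array([f(q) for q in((230,215),(575,222),(545,300),(475,300),(475,262),(335,262),(335,300),(250,300))])],1)
cv2.circle(m,f((271,274)),16,0,-1);cv2.circle(m,f((532,277)),16,0,-1);cv2.circle(m,f((323,236)),10,0,-1);cv2.circle(m,f((485,237)),10,0,-1)
Q=P[(m>0)&(d>0)]
for _ in range(6):
    A=np.c_[Q[:,:2],np.ones(len(Q))];k=np.linalg.lstsq(A,Q[:,2],rcond=None)[0];e=A@k-Q[:,2];Q=Q[abs(e)<2.5*e.std()+1e-4]
n=np.array([-k[0],-k[1],1]);s=np.linalg.norm(n);n/=s;off=k[2]/s
print("tilt",np.degrees(np.arccos(n[2])),"yaw",np.arctan2(-n[1],-n[0]),"std",e.std(),len(Q))
# holes by ray/plane
H=[]
for u,v in((271,274),(532,277)):
    o,r=ray(c,u*.7,v*.7);t=(off-o@n)/(r@n);H.append(o+r*t)
H=np.array(H);print("holes",H,H.mean(0),"yaw",np.arctan2(-(H[0]-H[1])[0],(H[0]-H[1])[1]),np.linalg.norm(H[0]-H[1]))
# bar top
D=P@n-off;b=(d>0)&(abs(D-.032)<.0025)&(abs(P[...,1]-.21)<.06)&(np.abs(P[...,0]-.47)<.08)
ay=H[0]-H[1];ay/=np.linalg.norm(ay);ax=np.cross(ay,n);c0=H.mean(0)
v,u=np.nonzero(b);print("px",u.min()/.7,u.max()/.7,v.min()/.7,v.max()/.7)
B=P[b];x=(B-c0)@ax;y=(B-c0)@ay;print(b.sum(),np.percentile(x,[2,50,98]),np.percentile(y,[1,50,99]),D[b].mean(),"mean",B.mean(0))
b=(d>0)&(D>.008)&(D<.036)&(abs(P[...,1]-.21)<.06)&(np.abs(P[...,0]-.47)<.08)
y=(P[b]-c0)@ay;print("bar all y",np.percentile(y,[1,99]),"x",np.percentile((P[b]-c0)@ax,[1,99]))
print("grip pt 8mm below top:",c0+n*.024,"top",c0+n*.032)
E
```

```text
tilt 35.07673633202374 yaw -0.010528097075526554 std 0.0005838332655305513 8185
holes [[0.50190396 0.28671836 0.0634891 ]
 [0.49983083 0.12716059 0.06321298]] [0.5008674  0.20693947 0.06335104] yaw -0.012992288603134313 0.1595714750643893
px 341.42857142857144 462.8571428571429 307.14285714285717 324.28571428571433
964 [-0.00595382  0.00193674  0.00696468] [-0.03370953  0.00017551  0.03390239] 0.0316621644276786 mean [0.4838465  0.20714752 0.09008669]
bar all y [-0.05254684  0.05641023] x [-0.12628415  0.00747999]
grip pt 8mm below top: [0.48707601 0.20708468 0.08299224] top [0.48247888 0.20713308 0.0895393 ]
```

Request:
step_arm:
  claw: [0,0,0,0,0,1,1,1,1,1]
  offset:
    - [-15,2.4,30]
    - [0,0,45]
    - [0,0,40]
    - [0,0,28]
    - [0,0,10]
    - [0,0,0]
    - [0,0,0]
    - [0,0,0]
    - [0,0,0]
    - [0,0,0]
  spin: [0.012,0,0,0,0,0,0,0,0,0]

```text
time_s: 8.25
ee_pos: [0.4874, 0.2073, 0.2338]
eef_rot: [[1.0, -0.012, 0.002], [-0.012, -1.0, -0.0], [0.002, 0.0, -1.0]]
force: [-0.6, -3.3, 6.1]
finger_gap: 0.0696
```

Request:
step_arm:
  claw: [1,1,1,1,1,1]
  offset:
    - [0,0,-10]
    - [0,0,-20]
    - [0,0,-30]
    - [0,0,-30]
    - [0,0,0]
    - [0,0,0]
  spin: [0,0,0,0,0,0]

```text
time_s: 9.0
ee_pos: [0.4866, 0.2075, 0.3214]
eef_rot: [[1.0, -0.012, -0.002], [-0.012, -1.0, -0.0], [-0.002, 0.0, -1.0]]
force: [0.7, -0.1, -4.5]
finger_gap: 0.0698
```

```bash
python3 - <<'E'
from h import *
s=grab("wrist",4);print(s["time_s"],s["ee_pos"],s["force"],s["ft_torque"],s["finger_gap"])
grab("side",4)
p,d,c=load("wrist",4);q=load("side",4)[0]
cv2.imwrite("pics/w4.png",np.hstack([cv2.resize(p,(400,300)),cv2.resize(q[100:250,200:400],(400,300))]))
E
```

```text
9.0 [0.48662798 0.20746908 0.32140171] [ 0.69507873 -0.13257531 -4.5266533 ] [-0.01013308  0.08322744  0.05711443] 0.06977817876823446
```

View pics/w4.png

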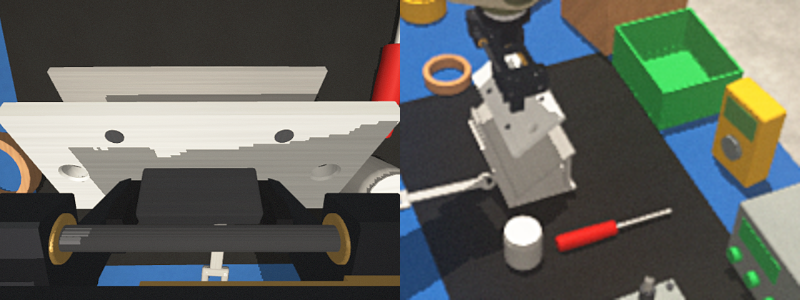

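Left (wrist view): the plate is held, but it kept its tilt because the friction pivot did not swing. Right: it is clear of the rack. I'll level it against a free flat patch of bench, so I need to find one.

```bash
python3 - <<'E'
from h import *
G=np.full((30,40),-1.)
for n in("side","scene"):
    p,d,c=load(n);P=cloud(c,d)[d>0];
    i=((P[:,0]-.25)/.02).astype(int);j=((P[:,1]+.40)/.025).astype(int);k=(P[:,0]>.25)&(P[:,1]>-.4)&(i<30)&(j<40)
    np.maximum.at(G,(i[k],j[k]),P[k,2])
print("y  ",*["%4d"%round(-387+25*j) for j in range(40)][::2])
for i in range(30):print("%.2f"%(.26+.02*i),"".join(("." if g<.006 else "-" if g<.012 else "#") if g>-1 else "?" for g in G[i]))
E
```

```text
y   -387 -337 -287 -237 -187 -137  -87  -37   13   63  113  163  213  263  313  363  413  463  513  563
0.26 -.-.....############...-..--.-...-.-..##
0.28 ..--.-..-###########..-#-.-..--.......##
0.30 -.-.-..--###########-.#--..-.-....-...##
0.32 -----.##-.###--------.--.-..-..-.-......
0.34 -.---###------...-..-.#--.-...-.....-...
0.36 ..---###------------..-#-.-..-..........
0.38 ---..-##------.--.--------.-.---........
0.40 -.-------.-..-.##-.---#----.-.---##.....
0.42 -.------.--.--.###----#-.--.-..-####....
0.44 --.----.--.--.####-.-.#------.--##-#....
0.46 -------.--..---###-.##########--#..#....
0.48 ----.--...----.##-.-##########-.####....
0.50 --#########----##..-##########---###....
0.52 --#########-.-.##---##########.-..-.-...
0.54 -.#########----##---##########..--.-..-.
0.56 -.#########----##...##########.-.-..-...
0.58 --#########----##..---..------....-...-#
0.60 .-#########---.##-------.-----..-.......
0.62 --#########---.#.--.-.---..------.-.-..#
0.64 --######-.---.-##.-----..-..---....---.#
0.66 -------.----.--#-.--.-.------.--....-..#
0.68 -----.--.---.--##--..-----.---..-..-...#
0.70 -.-----------.-------..--.-..-........-.
0.72 .-##########.-..---.----.-.-.--..-..###.
0.74 .-##########-.----.--.--....-.-.#######.
0.76 .-##########--..---...-################?
0.78 ..##########.--.......##------#########?
0.80 -.##########-.---.-.--.#------#########?
0.82 ..##########???######.##------##########
0.84 ..##########???######.##------##########
```

Request:
step_arm:
  claw: [1,1,1,1,1,1,1,1,1]
  offset:
    - [10,0,-15]
    - [40,5,0]
    - [40,5,0]
    - [40,5,0]
    - [38,2,0]
    - [0,0,30]
    - [0,0,45]
    - [0,0,40]
    - [0,0,8]
  spin: [0,0,0,0,0,0,0,0,0]

```text
time_s: 10.22
ee_pos: [0.654, 0.1883, 0.2106]
eef_rot: [[1.0, -0.012, -0.007], [-0.012, -1.0, -0.001], [-0.007, 0.001, -1.0]]
force: [-0.6, 0.5, -4.2]
finger_gap: 0.0696
```

Request:
step_arm:
  claw: [1,1,1,1,1]
  offset:
    - [0,0,4]
    - [0,0,4]
    - [0,0,4]
    - [0,0,4]
    - [0,0,0]
  spin: [0,0,0,0,0]

```text
time_s: 10.85
ee_pos: [0.6573, 0.1883, 0.205]
eef_rot: [[1.0, -0.012, 0.016], [-0.012, -1.0, 0.001], [0.016, -0.001, -1.0]]
force: [8.9, -0.0, 14.4]
finger_gap: 0.0699
```

Request:
step_arm:
  claw: [1,1,1,1,1]
  offset:
    - [0,0,4]
    - [0,0,4]
    - [0,0,4]
    - [0,0,0]
    - [0,0,0]
  spin: [0,0,0,0,0]

```text
time_s: 11.48
ee_pos: [0.6567, 0.1883, 0.1913]
eef_rot: [[1.0, -0.013, 0.012], [-0.013, -1.0, 0.001], [0.012, -0.001, -1.0]]
force: [7.0, -0.2, 8.0]
finger_gap: 0.0697
```

Request:
step_arm:
  claw: [1,1,1,1,1,1]
  offset:
    - [0,0,4]
    - [0,0,3]
    - [0,0,3]
    - [0,0,0]
    - [0,0,0]
    - [0,0,0]
  spin: [0,0,0,0,0,0]

```text
time_s: 12.22
ee_pos: [0.6562, 0.1884, 0.1823]
eef_rot: [[1.0, -0.012, 0.009], [-0.012, -1.0, 0.0], [0.009, -0.001, -1.0]]
force: [-2.9, -2.1, 19.2]
finger_gap: 0.0695
```

```bash
cat >>h.py <<'E'
def tilt(k):
    """plate upper-face plane from wrist depth, guided by pixels near the bar sides"""
    p,d,c=load("wrist",k);P=cloud(c,d);T=np.array(c["cam_to_world"]);return p,d,c,P
E
python3 - <<'E'
from h import *
s=grab("wrist",5);print(s["time_s"],s["ee_pos"],s["force"],s["ft_torque"])
p,d,c=load("wrist",5);cv2.imwrite("pics/w5.png",cv2.resize(p,(800,600)))
E
```

```text
12.225 [0.65624438 0.18837436 0.1822801 ] [-2.90781356 -2.07925357 19.15298157] [-0.32153931  0.5930641  -0.02790957]
```

View pics/w5.png

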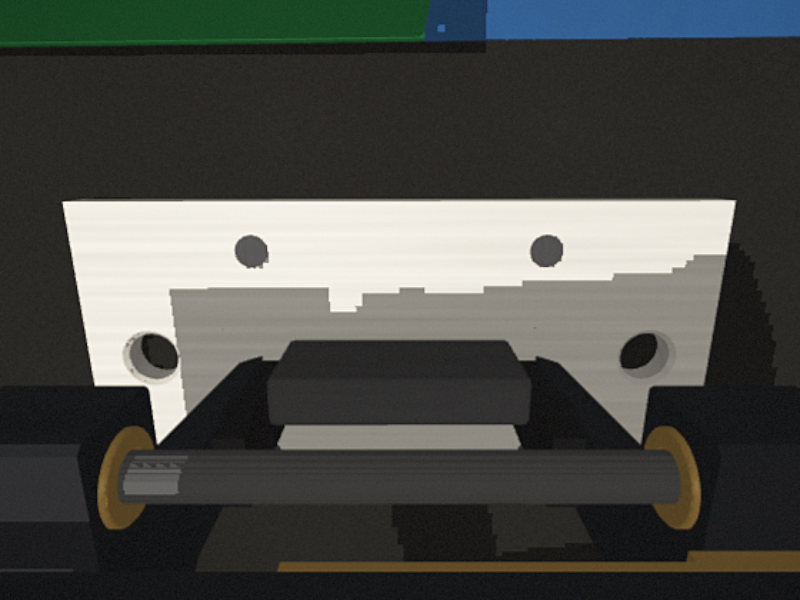

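The plate is flat on the bench: all edges are level, the holes are at about (151,356) and (647,356), and force rose to 19 N at contact. Lift and re-measure.

Request:
step_arm:
  claw: [1,1,1,1,1,1,1]
  offset:
    - [0,0,-8]
    - [0,0,-20]
    - [0,0,-40]
    - [0,0,-45]
    - [0,0,-30]
    - [0,0,0]
    - [0,0,0]
  spin: [0,0,0,0,0,0,0]

```text
time_s: 13.15
ee_pos: [0.6545, 0.1884, 0.3182]
eef_rot: [[1.0, -0.012, -0.003], [-0.012, -1.0, -0.0], [-0.003, 0.0, -1.0]]
force: [-0.5, 0.9, -4.2]
finger_gap: 0.0694
```

```bash
cat >meas.py <<'E'
from h import *
import sys
k=int(sys.argv[1]);s=grab("wrist",k);R=s["eef_rot"];print(s["time_s"],s["ee_pos"],s["force"],"toolz",R[:,2])
p,d,c=load("wrist",k);P=cloud(c,d);hsv=cv2.cvtColor(p,cv2.COLOR_BGR2HSV)
L=(P-s["ee_pos"])@R   # tool frame
m=(d>0)&(abs(L[...,2]-.173)<.012)&(L[...,0]>-.01)&(L[...,0]<.06)&(abs(L[...,1])<.11)&(hsv[...,2]>85)
v,u=np.nonzero(m);Q=P[m]
for _ in range(6):
    A=np.c_[Q[:,:2],np.ones(len(Q))];q=np.linalg.lstsq(A,Q[:,2],rcond=None)[0];e=A@q-Q[:,2];Q=Q[abs(e)<2.5*e.std()+1e-4]
n=np.array([-q[0],-q[1],1]);sc=np.linalg.norm(n);n/=sc;off=q[2]/sc
print("normal",n.round(4),"N",len(Q),"std",e.std(),"tool dist of face",((Q-s["ee_pos"])@R)[:,2].mean())
m2=((P@n-off>-.004)&(P@n-off<.003)&(L[...,0]>-.06)&(L[...,0]<.08)&(abs(L[...,1])<.12)&(d>0)&(hsv[...,2]>70)).astype(np.uint8)
r=cv2.minAreaRect(np.argwhere(m2)[:,::-1].astype(np.float32))
# hole circles: top-face rims by ray/plane of non-plate pixels inside
H=[]
for sy in(-1,1):
    w=(abs(L[...,1]-sy*.08)<.03)
    o=np.array(c["cam_to_world"])[:3,3];vv,uu=np.indices(d.shape)
    rr=np.stack([(uu-c["cx"])/c["fx"],(vv-c["cy"])/c["fy"],np.ones(d.shape)],-1)@np.array(c["cam_to_world"])[:3,:3].T
    X=o+rr*((off-o@n)/(rr@n))[...,None];XL=(X-s["ee_pos"])@R
    a=(m2==0)&(np.hypot(XL[...,0],XL[...,1]-sy*.08)<.014)
    nl,lab,st,_=cv2.connectedComponentsWithStats(a.astype(np.uint8))
    j=1+st[1:,4].argmax();B=X[lab==j];H.append(B.mean(0));ctr,rad=cv2.minEnclosingCircle(((B-s["ee_pos"])@R)[:,:2].astype(np.float32)*1000)
    print("hole px",np.argwhere(lab==j).mean(0)[::-1]/.7,"tool",ctr,rad,len(B))
E
python3 meas.py 6; python3 -c "
import cv2;cv2.imwrite('pics/w6.png',cv2.resize(cv2.imread('pics/wrist6.png')[210:300],(800,257),interpolation=cv2.INTER_CUBIC))"
```

```text
13.15 [0.65453776 0.1883877  0.31820913] [-0.52350302  0.89668848 -4.20717333] toolz [-2.58431293e-03 -2.46745216e-04 -9.99996630e-01]
normal [-0.0056  0.0014  1.    ] N 50082 std 0.000594631106272542 tool dist of face 0.17173509281875818
hole px [154.96204279 355.8063032 ] tool (8.738519668579102, -78.87321472167969) 7.44951057434082 621
hole px [641.0678452  355.33444816] tool (8.875784873962402, 78.8175048828125) 7.605535507202148 598
```

View pics/w6.png

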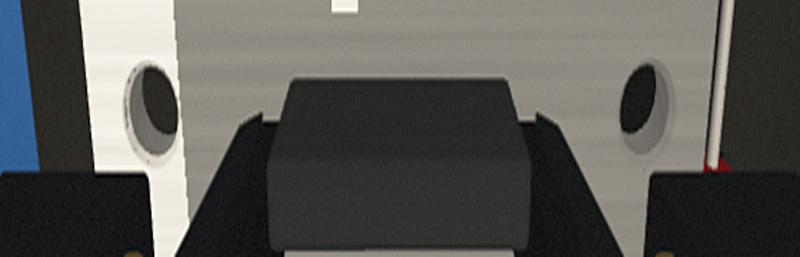

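Hole rims in 800-px scale: left centre (150.5,357), right centre (648,357). The bar's top face spans y 340–378, x 268–530 at its near edge. Check the plate offset in the tool frame.

```bash
python3 - <<'E'
from h import *
from bench import get_state
s=get_state();R=s["eef_rot"];p,d,c=load("wrist",6)
o=s["ee_pos"]
def at(u,v,dist):
    a,r=ray(c,u*.7,v*.7);zt=R[:,2];t=(dist-(a-o)@zt)/(r@zt);return ((a+r*t-o)@R*1000).round(1)
for u,v in((150.5,357),(648,357)):print("hole",at(u,v,.1717))
for u,v in((293,340),(508,340),(268,378.5),(530,378.5),(400,340),(400,378.5)):print("bartop",at(u,v,.1397))
print("front edge",at(400,200,.1717))
P=(cloud(c,d)-o)@R;m=(abs(P[...,2]-.1397)<.004)&(abs(P[...,1])<.03)&(abs(P[...,0])<.03);print("depth bartop x",np.percentile(P[m][:,0],[1,50,99]),P[m][:,2].mean())
m=(abs(P[...,2]-.172)<.004)&(abs(P[...,1])<.03)&(P[...,0]>0)&(P[...,0]<.08);print("plate x range",np.percentile(P[m][:,0],[1,99.8]))
E
```

```text
hole [  7.8 -80.3 171.7]
hole [  7.8  80.9 171.7]
bartop [ 25.7 -26.7 139.7]
bartop [ 25.7  27.8 139.7]
bartop [ 15.1 -33.8 139.7]
bartop [ 15.1  34.2 139.7]
bartop [ 25.7   0.4 139.7]
bartop [ 15.1   0.4 139.7]
front edge [ 57.9   0.5 171.7]
depth bartop x [0.00145129 0.00939792 0.01527678] 0.13983051444037073
plate x range [0.01488663 0.05822081]
```

The plate sits 7.9 mm ahead of the pads in tool x, because it slid a bit while levelling. It is level to within 0.006 rad and firmly held. Carry it to above the pins.

Request:
step_arm:
  claw: [1,1,1,1,1,1,1,1,1,1]
  offset:
    - [0,0,0]
    - [-11.7,30,0]
    - [-11.7,49,0]
    - [-11.7,49,0]
    - [-11.7,49,0]
    - [-11.7,49,0]
    - [-11.7,49,0]
    - [-11.7,49,0]
    - [-11.7,49,0]
    - [-11.7,49,0]
  spin: [-0.038,0,0,0,0,0,0,0,0,0]

```text
time_s: 14.45
ee_pos: [0.5598, -0.2377, 0.3183]
eef_rot: [[1.0, 0.026, -0.002], [0.026, -1.0, 0.001], [-0.002, -0.002, -1.0]]
force: [-0.0, 0.3, -4.1]
finger_gap: 0.0695
```

Request:
step_arm:
  claw: [1,1,1,1]
  offset:
    - [0,0,10]
    - [0,0,0]
    - [0,0,0]
    - [0,0,0]
  spin: [0,0,0,0]

```text
time_s: 14.95
ee_pos: [0.5608, -0.2353, 0.3099]
eef_rot: [[1.0, 0.027, 0.0], [0.027, -1.0, -0.0], [0.0, 0.0, -1.0]]
force: [-0.3, 0.2, -4.6]
finger_gap: 0.0694
```

```bash
python3 meas.py 7; python3 -c "
from h import *
grab('side',7);grab('scene',7)
a=load('side',7)[0];b=load('scene',7)[0];w=load('wrist',7)[0]
f=lambda p:cv2.resize(p,(400,300),interpolation=cv2.INTER_CUBIC)
cv2.imwrite('pics/m7.png',np.vstack([np.hstack([f(a[205:310,270:410]),f(b[130:235,150:290])]),cv2.resize(w[210:300],(800,257),interpolation=cv2.INTER_CUBIC)]))"
```

```text
14.95 [ 0.56075268 -0.23529372  0.30989248] [-0.32247239  0.19542007 -4.5712488 ] toolz [ 1.80984109e-04 -7.47122644e-05 -9.99999981e-01]
normal [-8.7e-03  8.0e-04  1.0e+00] N 50073 std 0.0005978616249638399 tool dist of face 0.17164444346518568
hole px [154.92530345 355.70028011] tool (8.647427558898926, -78.90609741210938) 7.443314552307129 612
hole px [641.03874495 355.49560257] tool (8.802478790283203, 78.63904571533203) 7.413729667663574 601
```

View pics/m7.png

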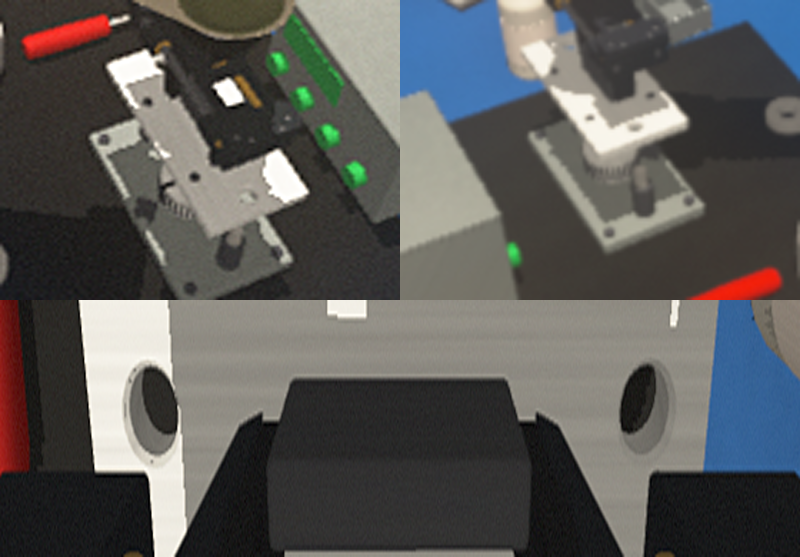

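Request:
step_arm:
  claw: [1,1,1,1,1,1,1,1,1]
  offset:
    - [-0.7,0.5,14]
    - [0,0,14]
    - [0,0,10]
    - [0,0,6]
    - [0,0,3]
    - [0,0,3]
    - [0,0,3]
    - [0,0,0]
    - [0,0,0]
  spin: [0,0,0,0,0,0,0,0,0]

```text
time_s: 16.23
ee_pos: [0.5598, -0.2366, 0.2567]
eef_rot: [[1.0, 0.026, -0.0], [0.026, -1.0, 0.0], [-0.0, -0.0, -1.0]]
force: [1.1, 1.8, -5.8]
finger_gap: 0.0697
```

Request:
step_arm:
  claw: [1,1,1,1,1,1,1,1]
  offset:
    - [0,0,2]
    - [0,0,2]
    - [0,0,2]
    - [0,0,2]
    - [0,0,2]
    - [0,0,2]
    - [0,0,0]
    - [0,0,0]
  spin: [0,0,0,0,0,0,0,0]

```text
time_s: 17.23
ee_pos: [0.5598, -0.2366, 0.2444]
eef_rot: [[1.0, 0.026, -0.0], [0.026, -1.0, 0.0], [-0.0, -0.0, -1.0]]
force: [1.5, 5.0, -4.4]
finger_gap: 0.0696
```

```bash
python3 meas.py 8
```

```text
17.225 [ 0.55977214 -0.2365691   0.24441256] [ 1.49658413  4.95946166 -4.38017339] toolz [-1.06691532e-04  4.51297001e-04 -9.99999892e-01]
normal [-1.190e-02 -4.000e-04  9.999e-01] N 49983 std 0.0005941181917646276 tool dist of face 0.17155197517193554
hole px [146.09152752 359.07647908] tool (8.024765968322754, -81.71110534667969) 10.230504989624023 693
hole px [646.09139308 358.86867791] tool (5.995142459869385, 80.95838928222656) 8.055150032043457 644
```

Request:
step_arm:
  claw: [1,1,1,1,1,1,1,1]
  offset:
    - [0.2,-0.8,0]
    - [0,0,2]
    - [0,0,2]
    - [0,0,1.5]
    - [0,0,1.5]
    - [0,0,1]
    - [0,0,0]
    - [0,0,0]
  spin: [0,0,0,0,0,0,0,0]

```text
time_s: 18.27
ee_pos: [0.5599, -0.236, 0.2383]
eef_rot: [[1.0, 0.026, 0.001], [0.026, -1.0, -0.001], [0.001, 0.001, -1.0]]
force: [-5.0, 1.1, 8.5]
finger_gap: 0.0697
```

Request:
step_arm:
  claw: [1,1,0.1,0.1,0,0,0]
  offset:
    - [0,0,1]
    - [0,0,0]
    - [0,0,0]
    - [0,0,0]
    - [0,0,0]
    - [0,0,0]
    - [0,0,0]
  spin: [0,0,0,0,0,0,0]

```text
time_s: 19.15
ee_pos: [0.5599, -0.2359, 0.2357]
eef_rot: [[1.0, 0.026, -0.0], [0.026, -1.0, 0.0], [-0.0, -0.0, -1.0]]
force: [0.9, 1.2, 0.0]
finger_gap: 0.0879
```

Request:
step_arm:
  claw: [0,0,0,0,0,0,0,0]
  offset:
    - [0,0,-10]
    - [0,0,-20]
    - [0,0,-40]
    - [0,0,-50]
    - [0,0,-50]
    - [-30,0,0]
    - [0,0,0]
    - [0,0,0]
  spin: [0,0,0,0,0,0,0,0]

```text
time_s: 20.15
ee_pos: [0.5302, -0.2367, 0.4058]
eef_rot: [[1.0, 0.026, 0.0], [0.026, -1.0, 0.0], [0.0, -0.0, -1.0]]
force: [0.7, 0.3, -0.2]
finger_gap: 0.0884
```

```bash
python3 - <<'E'
from h import *
s=grab("wrist",9);print(s["time_s"],s["ee_pos"],s["force"],s["finger_gap"])
p,d,c=load("wrist",9);P=cloud(c,d);g=cv2.cvtColor(p,cv2.COLOR_BGR2GRAY)
m=(d>0)&(abs(P[...,2]-.066)<.006)&(abs(P[...,0]-.568)<.06)&(abs(P[...,1]+.236)<.115)
Q=P[m]
for _ in range(6):
    A=np.c_[Q[:,:2],np.ones(len(Q))];q=np.linalg.lstsq(A,Q[:,2],rcond=None)[0];e=A@q-Q[:,2];Q=Q[abs(e)<2.5*e.std()+1e-4]
print("slopes",q[:2],"z at centre",q@[.568,-.236,1],len(Q))
r=cv2.minAreaRect(Q[:,:2].astype(np.float32)*1000);print(r)
cv2.imwrite("pics/w9.png",cv2.resize(p,(800,600)))
E
```

```text
20.15 [ 0.53021838 -0.23670015  0.4058203 ] [ 0.72971722  0.26482425 -0.18021804] 0.08837747261887789
slopes [ 0.00132228 -0.00075134] z at centre 0.06655410853094622 22854
((568.1344604492188, -235.65904235839844), (100.19536590576172, 200.69134521484375), 1.5828115940093994)
```

View pics/w9.png

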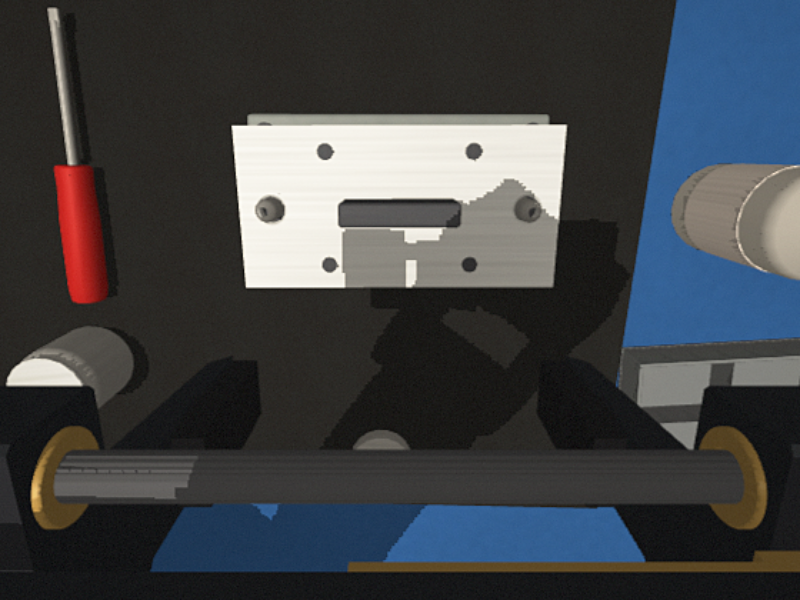

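Both pins stand through the holes, at (270,209) and (528,209). The plate is level at the home height, centred, and free of the gripper.

```bash
python3 -c "
from bench import *
print(sign_off())"
```

```text
the job is handed in; nothing more can be done
None
```

The job is done and handed in at about 20 s of the 59 s allowed; `sign_off` gave no verdict.

**Pulley:** I gripped the pulley and turned it about 1.1 rad clockwise. The wrist picture taken after letting go put the line within about 0.04 rad of the pointer.

**Plate:** I took the plate by the ends of its bar. It kept its 35° tilt when lifted, so I pressed it flat on a free patch of bench behind the rack. It slid about 8 mm along the finger pads while doing so, and I allowed for that when placing it. I then lowered it over the pins in small steps, with measured forces under about 10 N, and released it on the collars.

**Last checks:**
- **Height:** the plate's underside is at about 56.6 mm, against 56 mm for home.
- **Level and centring:** its tilt is about 0.0015 rad, it is centred within 1 mm, and its yaw matches the drive unit's. Both pins stand through the holes.
- **Gripper:** it is open and well clear.
- **Not checked:** the pulley line is hidden under the seated plate, so I could not look at it again. I also did not measure the bystanders again; the arm made no contact with them that I noticed.

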